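Present the blue paste jar to the label scanner

ROBOT

A 7-joint arm with a two-finger parallel gripper is mounted at the origin on the work surface. World frame = base frame: x ahead of the robot, y to its left, z up, the work surface at z = 0. Lengths are in m, angles in rad, forces in N, time in s.
With the tool pointing down it reaches from about 0.425 to 1.025 m from the base axis. Payload 9.4 kg.
Tool frame: the origin (TCP) lies at the very end of the fingers, on their centre line; the grasp point (between the pads) lies 19 mm behind it; z points along the fingers, y is the line along which they close (so a half turn about z gives the same grasp; the last joint's range is limited). The gripper opens to 93 mm and grips with 3 to 60 N. Pads are 15 mm wide; open, the fingers measure 128 mm over their backs; the gripper's body (75 mm by 188 mm) begins 65 mm behind the grasp point.
Start: joints at [1.116, 0.599, -0.003, 1.599, 0.002, 0.943, -0.08], TCP at [0.267, -0.674, 0.219] pointing down, gripper open.
Joint ranges: [-2.57, 2.57], [-0.35, 1.97], [-1.29, 1.29], [0.11, 2.56], [-1.05, 4.19], [0.11, 1.86], [-2.63, 2.63]. Speed limits (rad/s): [2.22, 2.22, 3.01, 3.01, 3.14, 3.14, 3.14].

INTERFACE

Orientations are given as [roll, pitch, yaw] about the fixed x, y, z axes, in that order (R = Rz(yaw) Ry(pitch) Rx(roll)).
In Python, from bench import readout, imaging, finish_job gives the robot as it stands. The module is installed in compiled form; this text tells all that it offers.
- The arm moves only by the tool play_rows, never from a script. Its argument "commands" is a list of rows, each a list of 2 entries, a list of its own where there are three numbers: the shift along the world's x, y, z scaled (see below), then the turn, a rotation vector about the world's x, y, z scaled (see below). In form: [[[x, y, z], [wx, wy, wz]], ...]. A call has 1 to 5 rows; each row is the pose to reach, as a shift and turn from the pose commanded when the call began; what a row does not reach only later rows make up. The controller multiplies each number of a shift by 500 mm and each number of a turn by 90 degrees. A row lasts 1/12 s, in which the tool goes at most 41.7 mm and 7.16 degrees, less where a joint would pass 70% of its speed; a pose out of reach is approached as far as the arm can. A call with a number of a shift or a turn outside -1 to 1 is refused whole. A call with a gripper value outside its range is refused whole. "fingers" is the opening, from 0 (shut) to 1 (fully open), set as the call begins (left out, the last holds). The fingers move at their own pace and stop on an object; "force" is the grip in N (left out, the last holds). Time passes only in rows, so rows that repeat a pose let the fingers close. It gives the time, the measured TCP pose, the force, the opening and the grip force at its end, in the units of the state.
- readout.sense(): the state, without advancing time (a new reading comes with each control period).
- imaging.read_camera(name): name is "side" or "top"; returns a dict with "color" (420x560x3 uint8, red, green, blue), "depth" (420x560 float32, m along the optical axis (not along the pixel's ray), 0 where there is no reading), "fov_y" (degrees; the focal length in pixels is half the picture's height over the tangent of half this angle, whatever the lens; pixels are square), "cx", "cy" (the principal point, pixels), "rvec" (rotation vector, rad) and "tvec" (3), from world to camera coordinates, as OpenCV has them. Camera axes: x right, y down, z forward; pixel columns grow to the right and rows downward; lengths in m; the calibration is good to about 2 mm. A picture is of the moment at which its call begins.
- finish_job(): hands the job in; it is judged then, once.
The state is a dict: "time_s": time; "q": joint angles; "qvel": joint speeds; "joint_efforts": joint torques, N m; "eef_pos": TCP position; "tcp_rot": TCP orientation; "wrist_force": force on the tool from outside, world axes, zero at the start; "ft_torque": the same for the moment, N m; "grip_width": finger opening in m; "finger_force": force on a finger pad.
Only numpy, scipy, OpenCV 4.12 (cv2) and the standard library are available. Lean on these libraries where they do the work, as an engineer would, in place of code of your own. Each camera call takes 0.05 s, during which the arm holds its last target. There are 200 camera calls.

TASK

Take the blue colour-paste jar out of the tray and stand it upright in the middle of the scanner's round black pad, under the hood, turned so that its yellow label squarely faces the scanner's red window, then let go. Keep the jar upright all the way, leave the other jars, the printing block and the brush where they are, and do not knock against the scanner.

Things in the scene. Friction and masses are not known exactly. Their poses are not given: they have to be found in the camera images.
- jar_blue: Blue colour-paste jar, closed, loose, 250 to 500 g: upright cylinder 60 mm in diameter to 90 mm height, then a black lid 50 mm in diameter; 110 mm tall. Origin at the centre of its underside, z up. A yellow label (25 mm wide, 50 mm tall) is on its +x side; a yellow stripe on the lid runs from its centre to the edge above the label. Starts upright in the tray, label turned any way.
- jar_blue_label (a point): Middle of the blue jar's yellow label, on the jar's surface: 30 mm along the jar's +x from its axis, 45 mm above its underside.
- jar_red: Red colour-paste jar, closed, loose, 250 to 500 g: upright cylinder 60 mm in diameter to 90 mm height, then a black lid 50 mm in diameter; 110 mm tall. Origin at the centre of its underside, z up. A yellow label (25 mm wide, 50 mm tall) is on its +x side; a yellow stripe on the lid runs from its centre to the edge above the label. Starts upright in the tray, label turned any way.
- jar_green: Green colour-paste jar, closed, loose, 250 to 500 g: upright cylinder 60 mm in diameter to 90 mm height, then a black lid 50 mm in diameter; 110 mm tall. Origin at the centre of its underside, z up. A yellow label (25 mm wide, 50 mm tall) is on its +x side; a yellow stripe on the lid runs from its centre to the edge above the label. Starts upright in the tray, label turned any way.
- tray: Fixed shallow wooden tray, 110 mm (x) by 250 mm (y), 20 mm high, walls and floor 6 mm thick, origin at the centre of its underside. The three jars stand in it in a row along its y axis, with gaps of only about 18 mm, so take them on their two x sides. It stands on the robot's left or right, the scanner on the other side.
- scanner: Fixed white label scanner on a grey base plate. Origin on the table under the middle of its round pad; z up; +x points from the pad to the red window. Base plate 12 mm high, from x -50 to +130 mm and y -60 to +60 mm. Housing from x +55 to +125 mm, y -55 to +55 mm, up to z 190 mm.
- pad (a point): Centre of the top of the scanner's round black rubber pad, 80 mm in diameter, 16 mm above the table; axes as the scanner's.
- window (a point): Middle of the scanner's red window, an upright panel facing the scanner's -x, over the pad: 53 mm along +x from the pad's centre, z 35 to 110 mm, 70 mm wide; axes as the scanner's.
- hood (a point): Middle of the lower front edge of the scanner's hood, which juts from the housing over the pad: 15 mm along +x from the pad's centre, z 165 mm; the hood is 110 mm wide, its top at z 190 mm. An upright tool would hit it when holding a jar on the middle of the pad: come from the open -x side, tilted about 30 to 45 degrees.
- print_block: Bystander, loose: wooden printing block 100 mm (x) by 90 mm (y), 28 mm high, with a grip bar along x, 85 by 28 mm, on top; 48 mm high in all. Origin at the centre of its underside.
- brush: Bystander, loose: hand brush about 180 mm long lying along its x axis, less than 45 mm wide and 30 mm high. Origin under its middle.

How it is judged:
At the end, for the whole second after the job is handed in: Blue jar released, at rest, upright (0.08 rad) on the pad: axis within 12 mm of its centre, underside within 4 mm of its top, label facing the window within 0.2 rad. Other jars, block and brush within 30 mm of their starts; other jars upright within 0.2 rad (horizontal distance between jar_blue and pad below 0.012 m and z of jar_blue in the frame of pad between -0.004 and 0.004 m and angle between jar_blue's own z axis and vertical below 0.08 rad and angle between the x axis of jar_blue and the x axis of scanner, either way round below 0.2 rad and x of jar_blue_label in the frame of pad above 0.01 m and linear speed of jar_blue below 0.02 m/s and distance of each of jar_red, jar_green, print_block, brush from where it was at the start of the episode below 0.03 m and angle between each of jar_red, jar_green's own z axis and vertical below 0.2 rad); the robot touches nothing.
It fails at once if the blue jar is tipped more than 0.5 rad (angle between jar_blue's own z axis and vertical above 0.5 rad).
It fails at once if another jar, the printing block or the brush is moved more than 30 mm (distance of any of jar_red, jar_green, print_block, brush from where it was at the start of the episode above 0.03 m).
It fails at once if another jar is tipped more than 0.5 rad (angle between any of jar_red, jar_green's own z axis and vertical above 0.5 rad).
It fails at once if the arm or gripper knocks the scanner with more than 25 N (contact force between any of the arm, the fingers and scanner above 25 N).
It also fails if it takes over 56 s, if anything falls off the work surface, if the arm or the gripper's body presses on something with over 40 N, if the wrist force passes 120 N, or if a joint passes its speed limit or range.

## Working session

There is one attempt and no reset: what is moved stays moved. The work goes in short steps, Python scripts to look and compute and a tool call to move; the robot and the scene stay as the last step left them, time stands still between calls to the robot, and variables do not carry over. Pictures are saved under pics/ and viewed, at most 10 in all, crops included, and the job is handed in when it is done.

Besides the shell and the picture viewer there is one more tool, called after "Emit:" by a JSON object that holds its "method" and its "body". play_rows: Moves the arm, as the interface text tells. Shifts and turns lie within -1 to 1; 1 stands for 500 mm of shift or 90 degrees of turn. Its arguments: {"type":"object","properties":{"commands":{"type":"array","items":{"type":"array"}},"fingers":{"type":"number"},"force":{"type":"number"}},"required":["commands"]}

```bash
mkdir -p pics
cat > h.py <<'E'
import numpy as np, cv2
from scipy.spatial.transform import Rotation as R
from bench import readout, imaging
def cam(n):
    c=imaging.read_camera(n); c['R']=cv2.Rodrigues(np.array(c['rvec'],float))[0]; c['t']=np.array(c['tvec'],float).ravel()
    c['f']=210/np.tan(np.radians(c['fov_y'])/2); return c
def cloud(c):
    v,u=np.mgrid[:420,:560]; d=c['depth']
    p=np.stack([(u-c['cx'])/c['f']*d,(v-c['cy'])/c['f']*d,d],-1)
    return (p-c['t'])@c['R']
def onplane(c,uv,z):
    uv=np.atleast_2d(uv); r=np.c_[(uv[:,0]-c['cx'])/c['f'],(uv[:,1]-c['cy'])/c['f'],np.ones(len(uv))]@c['R']
    o=-c['R'].T@c['t']; return o+r*((z-o[2])/r[:,2])[:,None]
def save(c,n): cv2.imwrite('pics/'+n,c['color'][:,:,::-1])
E
python3 - <<'E'
from h import *
np.set_printoptions(precision=4,suppress=True)
for n in('top','side'):
    c=cam(n); save(c,n+'0.png'); print(n,-c['R'].T@c['t'],c['fov_y'],c['cx'],c['cy'])
    print(c['R'])
print(readout.sense())
E
```

```text
top [ 0.5114 -0.0144  0.9989] 50.62470365508934 286.812508050777 203.76569278476734
[[-0.0264 -0.9993 -0.0279]
 [-0.9994  0.0271 -0.0228]
 [ 0.0235  0.0273 -0.9994]]
side [0.1232 0.6639 0.7803] 45.495009770369045 285.28932138173053 209.6786704824668
[[-0.8498 -0.5269 -0.0155]
 [-0.3308  0.556  -0.7625]
 [ 0.4104 -0.6429 -0.6468]]
{'time_s': 0.1, 'q': array([ 1.1163,  0.6   , -0.0025,  1.6   ,  0.0018,  0.9429, -0.0798]), 'qvel': array([-0.0008, -0.0024,  0.0019, -0.0025,  0.0023, -0.0008, -0.0001]), 'joint_efforts': array([  0.0055, -76.6551,   1.5021, -25.2939,  -0.0524,   0.0135,
         0.    ]), 'eef_pos': array([ 0.2672, -0.6735,  0.2179]), 'tcp_rot': array([-3.1403,  0.0001,  0.3778]), 'wrist_force': array([-0.277 , -0.1587,  0.1837]), 'ft_torque': array([ 0.0309, -0.0161,  0.0413]), 'finger_force': 0.0, 'grip_width': 0.0930524212731643}
```

View pics/top0.png

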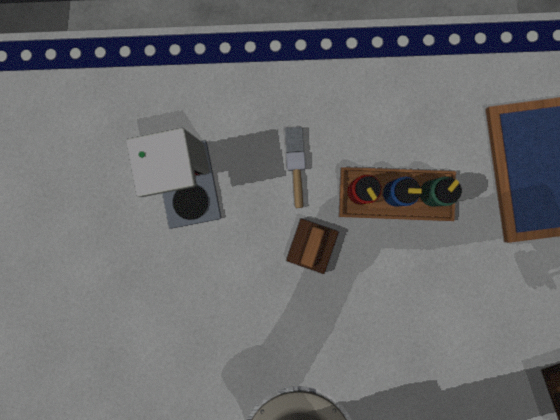

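View pics/side0.png

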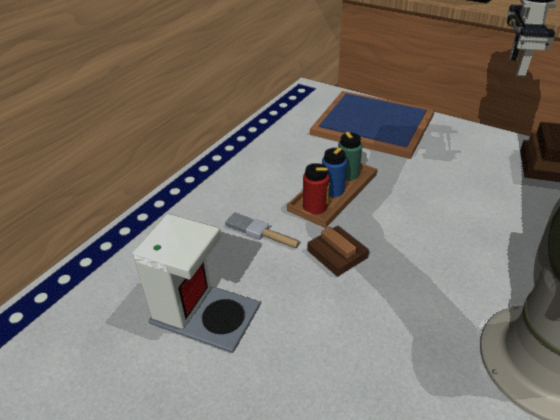

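The top view shows the tray at (400,193) with red, blue and green jars, blue's lid at about (402,191). The stripe points image-right. The pad is at (191,202) with the housing image-up from it, the brush at (296,165), and the block at (313,246). The side view agrees, with the red window facing the pad.

```bash
cat > m.py <<'E'
from h import *
np.set_printoptions(precision=4,suppress=True)
c=cam('top'); P=cloud(c); hsv=cv2.cvtColor(c['color'],cv2.COLOR_RGB2HSV); X,Y,Z=P[...,0],P[...,1],P[...,2]
print('depth z table',np.median(Z[300:340,100:180]))
# pad: dark round on base plate
g=cv2.cvtColor(c['color'],cv2.COLOR_RGB2GRAY)
m=np.zeros((420,560),np.uint8); m[180:225,168:215]=(g[180:225,168:215]<45)
cn=max(cv2.findContours(m,0,1)[0],key=cv2.contourArea); q=onplane(c,cn[:,0,:],0.016)
(ct,r)=cv2.minEnclosingCircle(q[:,:2].astype(np.float32)); print('pad',ct,r,cv2.contourArea(cn))
e=cv2.fitEllipse(q[:,:2].astype(np.float32)); print('pad ell',e)
# base plate front corners / housing top
top=((Z>0.18)&(Z<0.2)&(X<0.8)&(Y>0.1)&(Y<0.5)).astype(np.uint8)
cn=max(cv2.findContours(top,0,1)[0],key=cv2.contourArea); q=onplane(c,cn[:,0,:],0.19)
rc=cv2.minAreaRect(q[:,:2].astype(np.float32)); print('housing top',rc)
print(cv2.boxPoints(rc))
# base plate
bp=((Z>0.007)&(Z<0.025)&(X<0.75)&(X>0.3)&(Y>0.1)&(Y<0.45)).astype(np.uint8)
cn=max(cv2.findContours(cv2.morphologyEx(bp,cv2.MORPH_OPEN,np.ones((3,3))),0,1)[0],key=cv2.contourArea); q=onplane(c,cn[:,0,:],0.012)
print('plate vis',cv2.minAreaRect(q[:,:2].astype(np.float32)))
print(cv2.approxPolyDP(q[:,None,:2].astype(np.float32),0.008,True)[:,0])
# lids
lid=((Z>0.106)&(Z<0.126)&(Y<-0.05)&(Y>-0.5)&(X>0.4)&(X<0.7)).astype(np.uint8)
for k in cv2.findContours(lid,0,1)[0]:
    if cv2.contourArea(k)<60: continue
    q=onplane(c,k[:,0,:],0.116)[:,:2].astype(np.float32); e=cv2.fitEllipse(q)
    mm=np.zeros_like(lid); cv2.drawContours(mm,[k],-1,1,-1)
    ye=(mm>0)&(hsv[...,0]>18)&(hsv[...,0]<35)&(hsv[...,1]>120)&(hsv[...,2]>90)
    vs,us=np.nonzero(ye); s=onplane(c,np.c_[us,vs],0.116)[:,:2]
    cen=np.array(e[0]); d=s.mean(0)-cen
    w,V=np.linalg.eigh(np.cov(s.T)); a=V[:,1]*np.sign(V[:,1]@d)
    print('lid',e,'n',len(s),'ang mean',np.degrees(np.arctan2(d[1],d[0])),'pca',np.degrees(np.arctan2(a[1],a[0])))
# tray
t=((Z>0.0)&(hsv[...,1]>90)&(Y<-0.08)&(Y>-0.45)&(X>0.42)&(X<0.62)&(c['depth']>0)).astype(np.uint8)
cn=max(cv2.findContours(t,0,1)[0],key=cv2.contourArea); q=onplane(c,cn[:,0,:],0.02)
print('tray',cv2.minAreaRect(q[:,:2].astype(np.float32)))
for nm,(u0,u1,v0,v1) in dict(brush=(280,310,120,212),block=(283,345,212,278)).items():
    S=P[v0:v1,u0:u1].reshape(-1,3); S=S[(S[:,2]>0.012)&(S[:,2]<.06)]; print(nm,S.min(0),S.max(0))
E
python3 m.py
```

```text
depth z table 0.0015004024926309634
pad (0.5454986095428467, 0.22725285589694977) 0.03984944522380829 882.5
pad ell ((0.5437135696411133, 0.22721032798290253), (0.07182559370994568, 0.07913888245820999), 11.241061210632324)
housing top ((0.6141039729118347, 0.23847490549087524), (0.11061735451221466, 0.1116783395409584), 9.67866039276123)
[[0.5502 0.2842]
 [0.569  0.1741]
 [0.678  0.1927]
 [0.6592 0.3028]]
plate vis ((0.5852682590484619, 0.23477968573570251), (0.17973048985004425, 0.12054508924484253), 9.566171646118164)
[[0.6827 0.1923]
 [0.6128 0.1871]
 [0.6047 0.2165]
 [0.5778 0.2194]
 [0.5664 0.2919]
 [0.4898 0.2776]
 [0.507  0.1625]]
lid ((0.5506744980812073, -0.30844342708587646), (0.04825952276587486, 0.05170808359980583), 10.78338623046875) n 63 ang mean -50.088015846789105 pca -41.305308845827
lid ((0.5526590943336487, -0.22842387855052948), (0.047852665185928345, 0.050702519714832306), 8.35328197479248) n 61 ang mean -92.63532361485827 pca -95.43737351821301
lid ((0.5591810345649719, -0.1506028175354004), (0.048173338174819946, 0.04906472563743591), 7.791560649871826) n 62 ang mean -145.50441184273302 pca -149.5596230436804
tray ((0.5500656366348267, -0.2331068217754364), (0.2569294571876526, 0.10899248719215393), 86.2845230102539)
brush [ 0.5266 -0.0302  0.0122] [0.7051 0.0125 0.0275]
block [ 0.3814 -0.1126  0.0169] [0.5133 0.0171 0.0541]
```

```bash
cat > go.py <<'E'
import sys
from h import *
np.set_printoptions(precision=3,suppress=True)
gx,gy,gz,phi,tilt=map(float,sys.argv[1:6]); p,t=np.radians([phi,tilt])
z=np.array([np.sin(t)*np.cos(p),np.sin(t)*np.sin(p),-np.cos(t)]); y=np.array([-np.sin(p),np.cos(p),0])
Rt=np.c_[np.cross(y,z),y,z]; s=readout.sense(); Rc=R.from_euler('xyz',s['tcp_rot'])
w=(R.from_matrix(Rt)*Rc.inv()).as_rotvec(); d=np.array([gx,gy,gz])+.019*z-s['eef_pos']
print('t',s['time_s'],'shift',d/.5,'turn',w/(np.pi/2),'mm',np.round(np.linalg.norm(d)*1e3),'deg',np.round(np.degrees(np.linalg.norm(w)),1))
print('q',s['q'],'G',s['eef_pos']-.019*Rc.as_matrix()[:,2],'F',s['wrist_force'],s['grip_width'],s['finger_force'])
E
python3 go.py 0.5527 -0.2284 0.19 -94 30
```

```text
t 0.15 shift [ 0.569  0.871 -0.089] turn [-0.284  0.207  0.698] mm 522.0 deg 70.3
q [ 1.116  0.6   -0.003  1.6    0.002  0.943 -0.08 ] G [ 0.267 -0.674  0.237] F [-0.177 -0.147  0.335] 0.0927848001178804 0.0
```

Emit:
{"method": "play_rows", "body": {"commands": [[[0.57,0.87,0],[-0.284,0.207,0.698]],[[0.57,0.87,0],[-0.284,0.207,0.698]],[[0.57,0.87,0],[-0.284,0.207,0.698]],[[0.57,0.87,0],[-0.284,0.207,0.698]],[[0.57,0.87,0],[-0.284,0.207,0.698]]], "fingers": 1}}

```text
time_s: 0.57
eef_pos: [0.3827, -0.4979, 0.2187]
tcp_rot: [3.061, 0.268, 0.935]
wrist_force: [1.7, -0.9, 0.4]
grip_width: 0.0932
finger_force: 0.0
```

```bash
python3 go.py 0.5527 -0.2284 0.2 -94 30
```

```text
t 0.5667 shift [ 0.339  0.52  -0.07 ] turn [-0.138  0.102  0.339] mm 312.0 deg 34.2
q [ 0.663  0.444  0.028  1.948  0.398  0.693 -0.239] G [ 0.384 -0.493  0.237] F [ 1.675 -0.865  0.369] 0.09315888494890148 0.0
```

Emit:
{"method": "play_rows", "body": {"commands": [[[0.32,0.49,-0.06],[-0.12,0.09,0.3]],[[0.32,0.49,-0.06],[-0.12,0.09,0.3]],[[0.32,0.49,-0.06],[-0.12,0.09,0.3]],[[0.32,0.49,-0.06],[-0.12,0.09,0.3]],[[0.32,0.49,-0.06],[-0.12,0.09,0.3]]]}}

```text
time_s: 0.98
eef_pos: [0.4955, -0.3227, 0.1967]
tcp_rot: [3.127, 0.495, 1.436]
wrist_force: [0.2, 1.2, -0.7]
grip_width: 0.0928
finger_force: 0.0
```

```bash
python3 go.py 0.5527 -0.2284 0.2 -94 30
```

```text
t 0.9833 shift [ 0.113  0.17  -0.026] turn [-0.017  0.01   0.037] mm 103.0 deg 3.8
q [ 0.156  0.463  0.064  2.093  0.78   0.689 -0.558] G [ 0.496 -0.314  0.213] F [ 0.242  1.179 -0.683] 0.09276255549493558 0.0
```

Emit:
{"method": "play_rows", "body": {"commands": [[[0.05,0.08,-0.01],[0,0,0]],[[0.1,0.15,-0.02],[0,0,0]],[[0.1,0.15,-0.02],[0,0,0]],[[0.1,0.15,-0.02],[0,0,0]],[[0.1,0.15,-0.02],[0,0,0]]]}}

```text
time_s: 1.4
eef_pos: [0.5445, -0.2514, 0.1872]
tcp_rot: [3.126, 0.493, 1.427]
wrist_force: [0.2, -0.3, -0.1]
grip_width: 0.0932
finger_force: 0.0
```

```bash
python3 go.py 0.5527 -0.2284 0.2 -94 30;  python3 - <<'E'
from h import *
c=cam('side'); im=cv2.resize(c['color'][60:300,200:520,::-1],(800,600)); cv2.imwrite('pics/s1.png',im)
E
```

```text
t 1.4 shift [ 0.015  0.027 -0.007] turn [-0.018  0.011  0.042] mm 16.0 deg 4.3
q [ 0.042  0.507  0.029  2.028  0.723  0.77  -0.643] G [ 0.545 -0.242  0.204] F [ 0.161 -0.258 -0.094] 0.09324985515834694 0.0
```

View pics/s1.png

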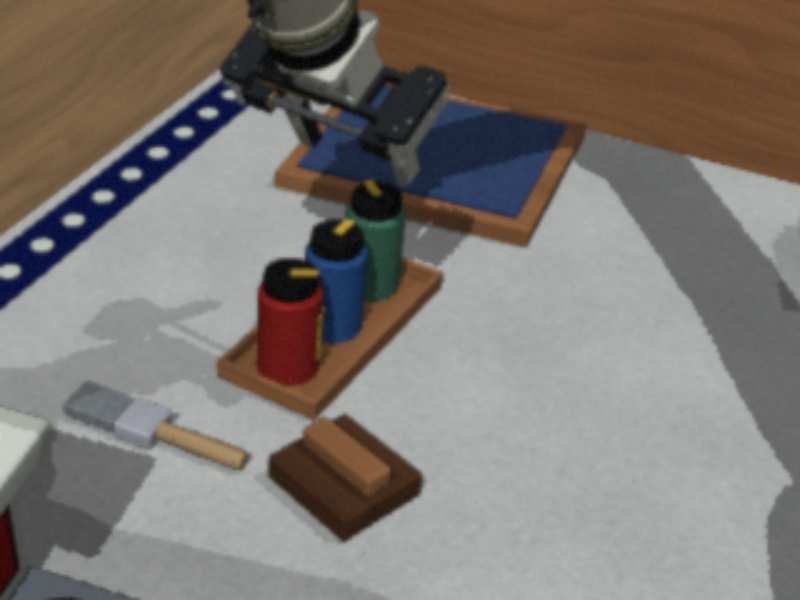

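The crop shows the open gripper above the tray (fingers near (310,130) and (405,160)), leaning towards the red jar with its fingers spread along x. All jars are undisturbed. I'll correct the position and descend.

Emit:
{"method": "play_rows", "body": {"commands": [[[0.01,0.02,0],[-0.018,0.011,0.042]],[[0.015,0.027,-0.04],[-0.018,0.011,0.042]],[[0.015,0.027,-0.08],[-0.018,0.011,0.042]],[[0.015,0.027,-0.08],[-0.018,0.011,0.042]],[[0.015,0.027,-0.08],[-0.018,0.011,0.042]]]}}

```text
time_s: 1.87
eef_pos: [0.5507, -0.2395, 0.1474]
tcp_rot: [-3.14, 0.524, 1.498]
wrist_force: [-0.5, -0.6, 0.9]
grip_width: 0.093
finger_force: 0.0
```

```bash
python3 go.py 0.5527 -0.2284 0.088 -94 30
```

```text
t 1.8667 shift [ 0.003  0.003 -0.152] turn [-0.    -0.001  0.002] mm 76.0 deg 0.2
q [-0.011  0.573  0.051  2.065  0.819  0.709 -0.729] G [ 0.551 -0.23   0.164] F [-0.488 -0.621  0.898] 0.09297660389758558 0.0
```

Emit:
{"method": "play_rows", "body": {"commands": [[[0.003,0.003,-0.03],[0,0,0]],[[0.003,0.003,-0.06],[0,0,0]],[[0.003,0.003,-0.09],[0,0,0]],[[0.003,0.003,-0.09],[0,0,0]]]}}

```text
time_s: 2.2
eef_pos: [0.5529, -0.2372, 0.1017]
tcp_rot: [-3.141, 0.523, 1.499]
wrist_force: [0.3, -0.1, 0.5]
grip_width: 0.0931
finger_force: 0.0
```

```bash
python3 go.py 0.5527 -0.2284 0.088 -94 30
```

```text
t 2.2 shift [-0.002 -0.001 -0.06 ] turn [-0.    -0.     0.002] mm 30.0 deg 0.2
q [-0.035  0.647  0.082  2.087  0.884  0.63  -0.825] G [ 0.554 -0.228  0.118] F [ 0.342 -0.124  0.468] 0.09312874942746369 0.0
```

Emit:
{"method": "play_rows", "body": {"commands": [[[-0.002,0,-0.02],[0,0,0]],[[-0.002,0,-0.04],[0,0,0]],[[-0.002,0,-0.057],[0,0,0]],[[-0.002,0,-0.057],[0,0,0]],[[-0.002,0,-0.057],[0,0,0]]]}}

```text
time_s: 2.62
eef_pos: [0.5527, -0.2361, 0.0736]
tcp_rot: [-3.141, 0.523, 1.5]
wrist_force: [0.3, 0.5, -0.3]
grip_width: 0.0931
finger_force: 0.0
```

```bash
python3 go.py 0.5527 -0.2284 0.088 -94 30;  python3 - <<'E'
from h import *
c=cam('side'); im=cv2.resize(c['color'][110:230,260:420,::-1],(800,600)); cv2.imwrite('pics/s2.png',im)
E
```

```text
t 2.6167 shift [-0.001 -0.003 -0.004] turn [-0.001 -0.     0.001] mm 3.0 deg 0.1
q [-0.053  0.695  0.107  2.101  0.931  0.578 -0.891] G [ 0.553 -0.227  0.09 ] F [ 0.335  0.485 -0.292] 0.0931091513339925 0.0
```

View pics/s2.png

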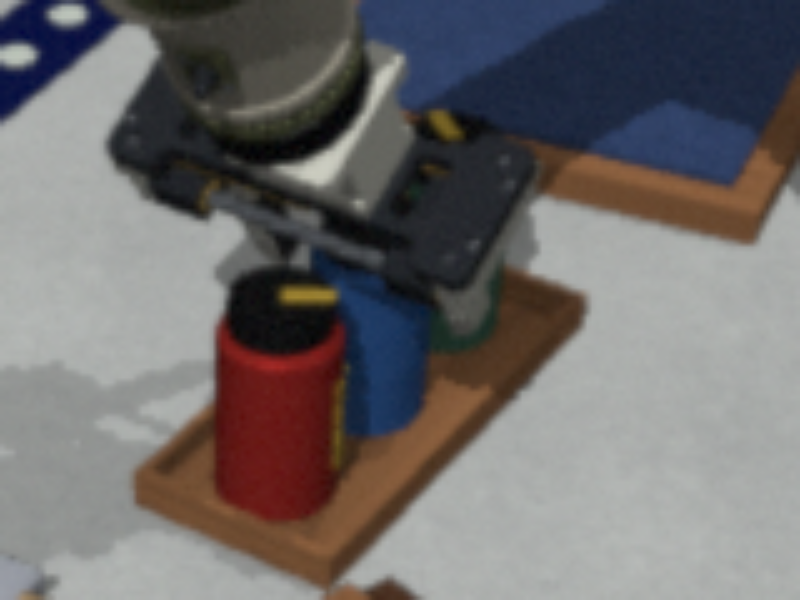

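The gripper's beam clears the red lid (at (285,300)) and the fingers straddle the blue jar. I'll go 5 mm lower and close.

Emit:
{"method": "play_rows", "body": {"commands": [[[0,-0.003,-0.01],[0,0,0]],[[0,-0.003,-0.01],[0,0,0]],[[0,-0.003,-0.01],[0,0,0]]]}}

```text
time_s: 2.92
eef_pos: [0.5529, -0.2377, 0.0688]
tcp_rot: [3.141, 0.523, 1.499]
wrist_force: [-0.3, 0.5, -0.2]
grip_width: 0.0931
finger_force: 0.0
```

Emit:
{"method": "play_rows", "body": {"commands": [[[0,0,0],[0,0,0]],[[0,0,0],[0,0,0]],[[0,0,0],[0,0,0]],[[0,0,0],[0,0,0]],[[0,0,0],[0,0,0]]], "fingers": 0, "force": 30}}

```text
time_s: 3.33
eef_pos: [0.553, -0.2375, 0.0689]
tcp_rot: [3.141, 0.522, 1.499]
wrist_force: [-0.2, 0.7, 0.9]
grip_width: 0.0644
finger_force: 0.0
```

Emit:
{"method": "play_rows", "body": {"commands": [[[0,0,0],[0,0,0]],[[0,0,0],[0,0,0]],[[0,0,0],[0,0,0]],[[0,0,0],[0,0,0]],[[0,0,0],[0,0,0]]]}}

```text
time_s: 3.75
eef_pos: [0.5527, -0.2376, 0.0689]
tcp_rot: [3.141, 0.523, 1.499]
wrist_force: [-2.5, 0.9, 2.3]
grip_width: 0.0596
finger_force: 30.0
```

```bash
python3 go.py 0.5527 -0.2284 0.2 -94 30
```

```text
t 3.75 shift [-0.001 -0.001  0.229] turn [-0.001  0.     0.001] mm 115.0 deg 0.1
q [-0.054  0.703  0.112  2.103  0.941  0.568 -0.901] G [ 0.553 -0.228  0.085] F [-2.519  0.892  2.283] 0.05961921926459511 29.998846238013357
```

Emit:
{"method": "play_rows", "body": {"commands": [[[0,0,0.02],[0,0,0]],[[0,0,0.06],[0,0,0]],[[0,0,0.11],[0,0,0]],[[0,0,0.16],[0,0,0]],[[0,0,0.21],[0,0,0]]]}}

```text
time_s: 4.17
eef_pos: [0.5525, -0.2372, 0.175]
tcp_rot: [-3.141, 0.521, 1.5]
wrist_force: [0.4, -0.7, -4.2]
grip_width: 0.0595
finger_force: 30.0
```

Emit:
{"method": "play_rows", "body": {"commands": [[[0,0,0.05],[0,0,0]],[[0,0,0.1],[0,0,0]],[[0,0,0.1],[0,0,0]],[[0,0,0.1],[0,0,0]],[[0,0,0.1],[0,0,0]]]}}

```text
time_s: 4.58
eef_pos: [0.5523, -0.2374, 0.223]
tcp_rot: [-3.141, 0.522, 1.5]
wrist_force: [-0.3, 0.1, -5.7]
grip_width: 0.0598
finger_force: 30.0
```

```bash
python3 go.py 0.44 0.0 0.24 -42 30;python3 - <<'E'
from h import *
c=cam('side'); im=cv2.resize(c['color'][20:260,200:520,::-1],(800,600)); cv2.imwrite('pics/s3.png',im)
E
```

```text
t 4.5833 shift [-0.21   0.462  0.001] turn [-0.001 -0.001  0.578] mm 254.0 deg 52.1
q [ 0.015  0.463  0.009  2.004  0.722  0.845 -0.584] G [ 0.553 -0.228  0.239] F [-0.282  0.066 -5.709] 0.05975864736377192 29.993069304618984
```

View pics/s3.png

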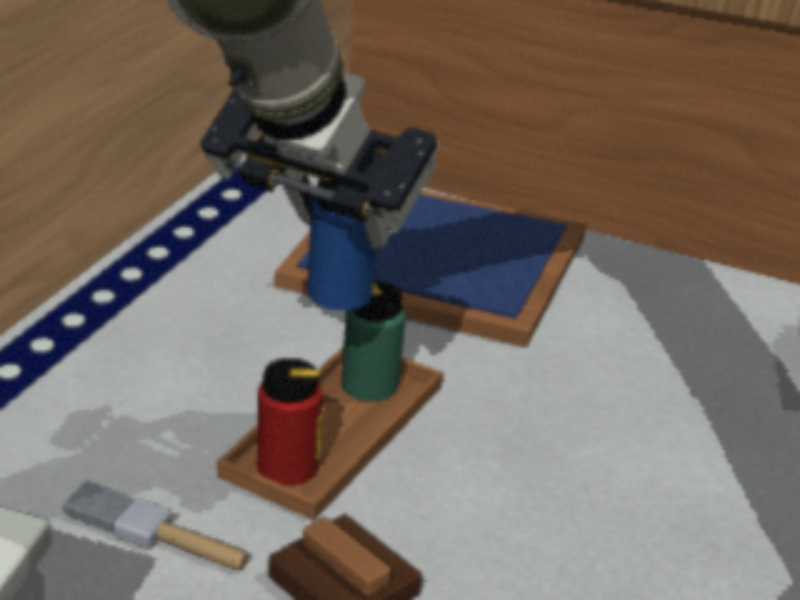

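The blue jar hangs upright in the fingers (340,250), clear of the red and green jars, which are still in place. Now I'll carry it across while turning it.

Emit:
{"method": "play_rows", "body": {"commands": [[[-0.015,0.033,0],[0,0,0.04]],[[-0.035,0.08,0],[0,0,0.1]],[[-0.06,0.135,0],[0,0,0.17]],[[-0.085,0.19,0],[0,0,0.24]],[[-0.11,0.245,0],[0,0,0.31]]]}}

```text
time_s: 5.05
eef_pos: [0.4964, -0.1136, 0.2222]
tcp_rot: [-3.139, 0.521, 1.994]
wrist_force: [0.7, 0.6, -4.7]
grip_width: 0.0593
finger_force: 30.0
```

Emit:
{"method": "play_rows", "body": {"commands": [[[-0.025,0.055,0],[0,0,0.07]],[[-0.05,0.11,0],[0,0,0.14]],[[-0.075,0.165,0],[0,0,0.2]],[[-0.09,0.2,0],[0,0,0.25]],[[-0.1,0.22,0],[0,0,0.27]]]}}

```text
time_s: 5.47
eef_pos: [0.446, -0.0037, 0.2227]
tcp_rot: [-3.14, 0.52, 2.418]
wrist_force: [0.2, 0.2, -4.3]
grip_width: 0.0595
finger_force: 30.0
```

```bash
python3 go.py 0.427 0.207 0.17 9.6 30
```

```text
t 5.4667 shift [-0.019  0.424 -0.138] turn [ 0.    -0.002  0.568] mm 223.0 deg 51.1
q [-0.319  0.225 -0.212  2.463  1.141  0.599 -0.689] G [0.439 0.003 0.239] F [ 0.188  0.237 -4.252] 0.05953448468194838 29.992270652437583
```

Emit:
{"method": "play_rows", "body": {"commands": [[[0.01,0.04,0],[0,0,0.05]],[[0.025,0.09,0],[0,0,0.12]],[[0.035,0.14,0],[0,0,0.19]],[[0.045,0.19,0],[0,0,0.26]],[[0.055,0.24,0],[0,0,0.33]]]}}

```text
time_s: 5.88
eef_pos: [0.4753, 0.1156, 0.2229]
tcp_rot: [-3.141, 0.521, 2.934]
wrist_force: [-0.5, -1.0, -4.7]
grip_width: 0.0596
finger_force: 30.0
```

```bash
python3 go.py 0.4716 0.2148 0.22 9.6 30
```

```text
t 5.8833 shift [ 0.011  0.202 -0.039] turn [ 0.    -0.002  0.239] mm 103.0 deg 21.5
q [-0.374  0.237 -0.294  2.446  1.362  0.464 -0.538] G [0.466 0.118 0.239] F [-0.47  -1.039 -4.674] 0.05964228405034185 29.988900816533715
```

Emit:
{"method": "play_rows", "body": {"commands": [[[0.003,0.05,0],[0,0,0.06]],[[0.006,0.1,0],[0,0,0.12]],[[0.01,0.15,0],[0,0,0.17]],[[0.011,0.18,0],[0,0,0.21]],[[0.011,0.195,0],[0,0,0.23]]]}}

```text
time_s: 6.3
eef_pos: [0.4811, 0.2135, 0.2228]
tcp_rot: [3.141, 0.521, -2.99]
wrist_force: [-0.5, -1.0, -5.0]
grip_width: 0.0596
finger_force: 30.0
```

```bash
python3 go.py 0.4716 0.2148 0.15 9.6 30
```

```text
t 6.3 shift [-0.     0.006 -0.179] turn [-0.    -0.002  0.01 ] mm 89.0 deg 0.9
q [-0.408  0.265 -0.35   2.402  1.483  0.364 -0.396] G [0.472 0.212 0.239] F [-0.484 -0.971 -4.983] 0.05963740218679327 29.992668268969283
```

Emit:
{"method": "play_rows", "body": {"commands": [[[0,0.003,-0.03],[0,0,0.005]],[[0,0.003,-0.08],[0,0,0.005]],[[0,0.003,-0.13],[0,0,0.005]],[[0,0.003,-0.18],[0,0,0.005]],[[0,0.003,-0.22],[0,0,0.005]]]}}

```text
time_s: 6.72
eef_pos: [0.4808, 0.2132, 0.1118]
tcp_rot: [3.14, 0.521, -2.988]
wrist_force: [0.9, -0.5, -5.2]
grip_width: 0.0597
finger_force: 30.0
```

```bash
python3 go.py 0.4716 0.2148 0.11 9.6 30;python3 - <<'E'
from h import *
np.set_printoptions(precision=4,suppress=True)
c=cam('side'); im=cv2.resize(c['color'][180:420,60:380,::-1],(800,600)); cv2.imwrite('pics/s4.png',im)
P=cloud(c); h=cv2.cvtColor(c['color'],cv2.COLOR_RGB2HSV)
b=(h[...,0]>100)&(h[...,0]<125)&(h[...,1]>120)&(h[...,2]>40)&(P[...,0]>.3)&(P[...,0]<.6)&(P[...,1]>.1)&(P[...,1]<.35)&(P[...,2]>.0)
S=P[b]; print(len(S),S.min(0),S.max(0),np.percentile(S,[1,50,99],axis=0))
E
```

```text
t 6.7167 shift [ 0.     0.006 -0.036] turn [-0.001 -0.002  0.008] mm 19.0 deg 0.8
q [-0.33   0.547 -0.509  2.508  2.1    0.616 -1.052] G [0.471 0.212 0.128] F [ 0.861 -0.507 -5.158] 0.05965760927417546 29.99302363372408
344 [0.4447 0.2036 0.0161] [0.5217 0.2444 0.1463] [[0.4465 0.2127 0.0175]
 [0.4654 0.2394 0.0715]
 [0.5141 0.2434 0.1434]]
```

View pics/s4.png

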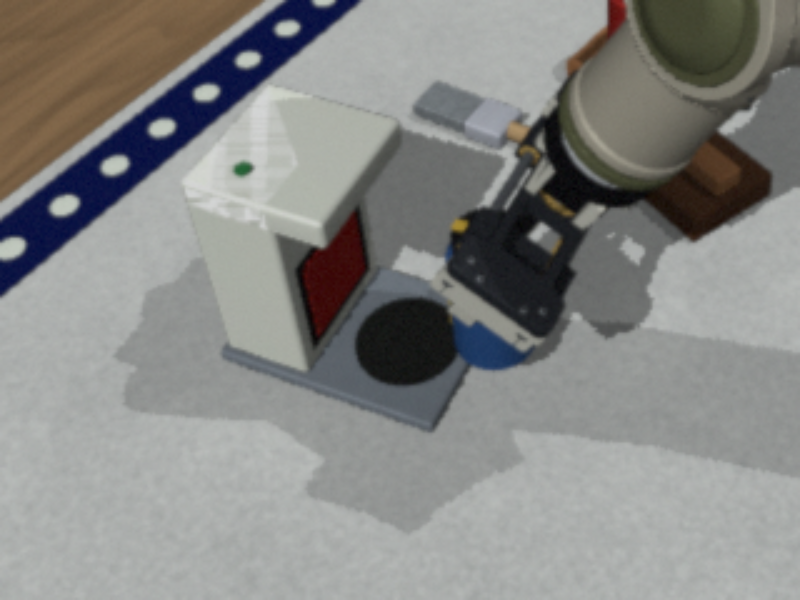

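The jar hangs just in front of the pad (pad centre at about (408,340) in the crop), the gripper leans away from the scanner, and the hood is clear. I'll lower it, then slide it in.

Emit:
{"method": "play_rows", "body": {"commands": [[[0,0.003,-0.015],[0,0,0.005]],[[0,0.005,-0.025],[0,0,0.006]],[[0,0.005,-0.033],[0,0,0.006]],[[0,0.005,-0.033],[0,0,0.006]],[[0,0.005,-0.033],[0,0,0.006]]]}}

```text
time_s: 7.18
eef_pos: [0.4812, 0.2164, 0.0981]
tcp_rot: [3.141, 0.523, -2.976]
wrist_force: [0.3, 0.1, -4.1]
grip_width: 0.0598
finger_force: 30.0
```

```bash
python3 go.py 0.5455 0.2273 0.108 9.6 30
```

```text
t 7.1833 shift [ 0.147  0.025 -0.013] turn [-0.    -0.     0.001] mm 75.0 deg 0.1
q [-0.325  0.589 -0.528  2.516  2.14   0.661 -1.085] G [0.472 0.215 0.115] F [ 0.329  0.143 -4.13 ] 0.05978458267620166 29.99314706772566
```

Emit:
{"method": "play_rows", "body": {"commands": [[[0.015,0.002,-0.003],[0,0,0]],[[0.035,0.006,-0.006],[0,0,0]],[[0.06,0.01,-0.01],[0,0,0]],[[0.085,0.014,-0.013],[0,0,0]],[[0.105,0.018,-0.013],[0,0,0]]]}}

```text
time_s: 7.6
eef_pos: [0.5358, 0.2255, 0.0911]
tcp_rot: [3.141, 0.524, -2.977]
wrist_force: [-1.1, 0.1, -3.9]
grip_width: 0.0595
finger_force: 30.0
```

```bash
python3 go.py 0.5455 0.2273 0.108 9.6 30;python3 - <<'E'
from h import *
c=cam('side'); im=cv2.resize(c['color'][200:380,100:340,::-1],(800,600)); cv2.imwrite('pics/s5.png',im)
E
```

```text
t 7.6 shift [0.038 0.007 0.001] turn [-0.001  0.     0.001] mm 19.0 deg 0.1
q [-0.299  0.614 -0.465  2.406  2.135  0.582 -0.981] G [0.526 0.224 0.108] F [-1.083  0.098 -3.926] 0.05949984844212553 29.99325673794374
```

View pics/s5.png

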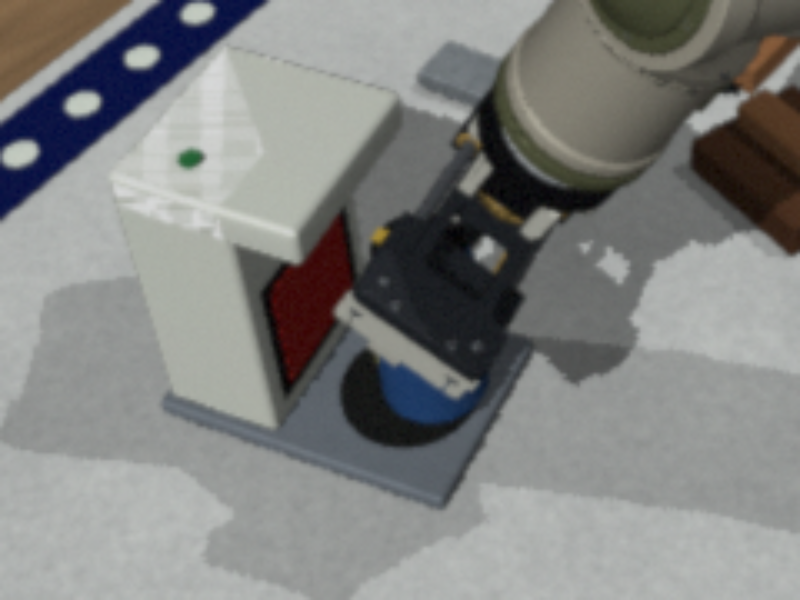

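The jar is partly over the pad (its base at about (430,385)), and the gripper still has clear space to the hood edge at (300,245). I'll slide the last 19 mm slowly.

Emit:
{"method": "play_rows", "body": {"commands": [[[0.01,0.002,0],[0,0,0]],[[0.018,0.003,0],[0,0,0]],[[0.026,0.005,0],[0,0,0]],[[0.034,0.006,0],[0,0,0]],[[0.034,0.006,0],[0,0,0]]]}}

```text
time_s: 8.07
eef_pos: [0.5511, 0.2286, 0.091]
tcp_rot: [3.141, 0.523, -2.976]
wrist_force: [0.1, 1.5, -4.3]
grip_width: 0.0598
finger_force: 30.0
```

```bash
python3 go.py 0.5455 0.2273 0.096 9.6 30
```

```text
t 8.0667 shift [ 0.007  0.001 -0.023] turn [-0.    -0.     0.001] mm 12.0 deg 0.1
q [-0.299  0.617 -0.444  2.374  2.123  0.554 -0.946] G [0.542 0.227 0.107] F [ 0.102  1.467 -4.319] 0.05983425388844044 29.99280923861079
```

Slide the last 3 mm and lower it gently onto the pad.

Emit:
{"method": "play_rows", "body": {"commands": [[[0.006,0.001,-0.004],[0,0,0]],[[0.007,0.001,-0.009],[0,0,0]],[[0.007,0.001,-0.014],[0,0,0]],[[0.007,0.001,-0.018],[0,0,0]],[[0.007,0.001,-0.018],[0,0,0]]]}}

```text
time_s: 8.48
eef_pos: [0.5535, 0.2287, 0.0811]
tcp_rot: [3.141, 0.521, -2.976]
wrist_force: [0.5, 0.3, -4.1]
grip_width: 0.0595
finger_force: 30.0
```

```bash
python3 go.py 0.5455 0.2273 0.096 9.6 30
```

```text
t 8.4833 shift [ 0.003  0.    -0.003] turn [-0.    -0.002  0.001] mm 2.0 deg 0.2
q [-0.292  0.64  -0.452  2.372  2.144  0.572 -0.961] G [0.544 0.227 0.098] F [ 0.487  0.255 -4.136] 0.059488928106411425 29.993175332201645
```

Emit:
{"method": "play_rows", "body": {"commands": [[[0.002,0,-0.002],[0,0,0]],[[0.002,0,-0.004],[0,0,0]],[[0.002,0,-0.004],[0,0,0]]]}}

```text
time_s: 8.73
eef_pos: [0.5549, 0.2289, 0.0797]
tcp_rot: [3.141, 0.522, -2.976]
wrist_force: [0.0, 0.1, -4.1]
grip_width: 0.0595
finger_force: 30.0
```

```bash
python3 go.py 0.5455 0.2273 0.094 9.6 30
```

```text
t 8.7333 shift [-0.     0.    -0.004] turn [-0.    -0.001  0.001] mm 2.0 deg 0.1
q [-0.29   0.645 -0.452  2.371  2.148  0.575 -0.963] G [0.546 0.227 0.096] F [ 0.02   0.131 -4.089] 0.05954109992759289 29.99310889164917
```

Emit:
{"method": "play_rows", "body": {"commands": [[[0,0,-0.002],[0,0,0]],[[0,0,-0.004],[0,0,0]],[[0,0,-0.004],[0,0,0]]]}}

```text
time_s: 8.98
eef_pos: [0.5552, 0.229, 0.0789]
tcp_rot: [3.141, 0.525, -2.975]
wrist_force: [-4.5, -1.9, 7.4]
grip_width: 0.0596
finger_force: 30.0
```

It touched down: the vertical wrist force went from −4 to +7 N. I'll release it.

Emit:
{"method": "play_rows", "body": {"commands": [[[0,0,0.001],[0,0,0]],[[0,0,0.001],[0,0,0]],[[0,0,0.001],[0,0,0]],[[0,0,0.001],[0,0,0]],[[0,0,0.001],[0,0,0]]], "fingers": 0.95}}

```text
time_s: 9.4
eef_pos: [0.5551, 0.229, 0.0784]
tcp_rot: [3.141, 0.523, -2.976]
wrist_force: [0.6, 0.3, 0.3]
grip_width: 0.0866
finger_force: 0.0
```

Emit:
{"method": "play_rows", "body": {"commands": [[[0,0,0],[0,0,0]],[[0,0,0],[0,0,0]],[[0,0,0],[0,0,0]],[[0,0,0],[0,0,0]],[[0,0,0],[0,0,0]]]}}

```text
time_s: 9.82
eef_pos: [0.5549, 0.2289, 0.0783]
tcp_rot: [3.141, 0.522, -2.976]
wrist_force: [-0.3, -0.3, -0.3]
grip_width: 0.0887
finger_force: 0.0
```

Emit:
{"method": "play_rows", "body": {"commands": [[[-0.02,-0.003,0],[0,0,0]],[[-0.05,-0.009,0],[0,0,0]],[[-0.09,-0.015,0],[0,0,0]],[[-0.13,-0.022,0],[0,0,0]],[[-0.16,-0.027,0],[0,0,0]]]}}

```text
time_s: 10.23
eef_pos: [0.4728, 0.2147, 0.0785]
tcp_rot: [3.141, 0.522, -2.975]
wrist_force: [0.0, -0.2, 0.5]
grip_width: 0.0883
finger_force: 0.0
```

Emit:
{"method": "play_rows", "body": {"commands": [[[-0.02,0,0.05],[0,0,0]],[[-0.02,0,0.12],[0,0,0]],[[-0.02,0,0.2],[0,0,0]],[[-0.02,0,0.28],[0,0,0]],[[-0.02,0,0.36],[0,0,0]]]}}

```text
time_s: 10.65
eef_pos: [0.4648, 0.2119, 0.2231]
tcp_rot: [-3.131, 0.522, -2.973]
wrist_force: [-0.1, -1.4, -0.1]
grip_width: 0.0882
finger_force: 0.0
```

Emit:
{"method": "play_rows", "body": {"commands": [[[0,-0.05,0.04],[0,0,0]],[[0,-0.12,0.04],[0,0,0]],[[0,-0.2,0.04],[0,0,0]],[[0,-0.28,0.04],[0,0,0]],[[0,-0.3,0.04],[0,0,0]]]}}

```text
time_s: 11.07
eef_pos: [0.4631, 0.0563, 0.2402]
tcp_rot: [-3.126, 0.518, -2.976]
wrist_force: [-0.2, -0.5, -0.5]
grip_width: 0.0884
finger_force: 0.0
```

```bash
python3 m.py | grep -E 'lid|brush|block|tray'
python3 - <<'E'
from h import *
np.set_printoptions(precision=4,suppress=True)
a,b=cam('side'),cam('top')
im=np.vstack([cv2.resize(a['color'][200:360,100:400],(560,299)),cv2.resize(b['color'][110:270,120:420],(560,299))]); cv2.imwrite('pics/f.png',im[:,:,::-1])
P=cloud(b); Z=P[...,2]; h=cv2.cvtColor(b['color'],cv2.COLOR_RGB2HSV)
# jar body in side: label/body extents relative to pad
P=cloud(a); h=cv2.cvtColor(a['color'],cv2.COLOR_RGB2HSV)
D=P-np.array([.5455,.2273,.016]); t=np.radians(9.6); 
xs=D[...,0]*np.cos(t)+D[...,1]*np.sin(t); ys=-D[...,0]*np.sin(t)+D[...,1]*np.cos(t); z=D[...,2]
near=(np.hypot(xs,ys)<.06)
m=near&(h[...,0]>100)&(h[...,0]<130)&(h[...,1]>130)&(z>.01)&(z<.085)
A=np.c_[xs[m],ys[m]]; print('blue n',m.sum())
from scipy.optimize import least_squares
for lo,hi in((.01,.085),(.01,.045),(.045,.085)):
    k=m&(z>lo)&(z<hi); A=np.c_[xs[k],ys[k]]
    print(lo,hi,least_squares(lambda c:np.hypot(*(A-c).T)-.03,[0,0],loss='soft_l1',f_scale=.003).x)
y=near&(h[...,0]>18)&(h[...,0]<35)&(h[...,1]>110)&(h[...,2]>70)&(z>0.02)
for k in np.argwhere(y): print(k,xs[tuple(k)],ys[tuple(k)],z[tuple(k)])
E
```

```text
lid ((0.5507488250732422, -0.3084799647331238), (0.04837508127093315, 0.05126301944255829), 11.307838439941406) n 65 ang mean -49.78824153203996 pca -39.60476380129903
lid ((0.5591005086898804, -0.15053588151931763), (0.0480576828122139, 0.049345359206199646), 19.978429794311523) n 67 ang mean -143.95585591951811 pca -150.4527910475664
tray ((0.5502713322639465, -0.23302601277828217), (0.2568826973438263, 0.10931014269590378), 86.3125)
brush [ 0.5266 -0.0302  0.0122] [0.7048 0.0126 0.0269]
block [ 0.381  -0.1128  0.0138] [0.5133 0.0009 0.0542]
blue n 843
0.01 0.085 [0.0031 0.0002]
0.01 0.045 [0.0031 0.0002]
0.045 0.085 [0.0031 0.0002]
[270 204] 0.027229351751839426 -0.0014112477425423163 0.11368656097814618
[270 205] 0.025831423138247496 -0.002399104179972289 0.11324386886250305
[270 206] 0.024157871188119788 -0.0030130240581659976 0.11328533894995384
[271 204] 0.02663349286199299 -9.78202418618181e-05 0.11266444200203828
[271 205] 0.025671595061020576 -0.0016773234855016021 0.11145103855921941
[271 206] 0.023796656798750832 -0.002017628083969221 0.111848341841481
[271 207] 0.0229057
[... 3850 characters left out ...]
412154325 0.0054642630812866185 0.11051850833250006
[276 210] 0.012223257856957373 0.004785389891822723 0.11046869992190002
[276 211] 0.01009133382766376 0.00483998900894896 0.11138435225020209
[276 212] 0.0074973359135886795 0.005554969606391636 0.11316565371126118
[276 213] 0.006584804325339167 0.003900054221136989 0.11183105375429807
[276 214] 0.0057277979378706385 0.0021539654042800694 0.11038027460898577
[276 215] 0.0036559363021233054 0.002139639104454222 0.1112008061236296
[277 212] 0.005570638208332766 0.008748723326104836 0.11466281827352172
[277 213] 0.005999032564763171 0.005206357133495885 0.11083089437923198
[277 214] 0.004117112532409016 0.004924633284816756 0.11130173286371438
```

View pics/f.png

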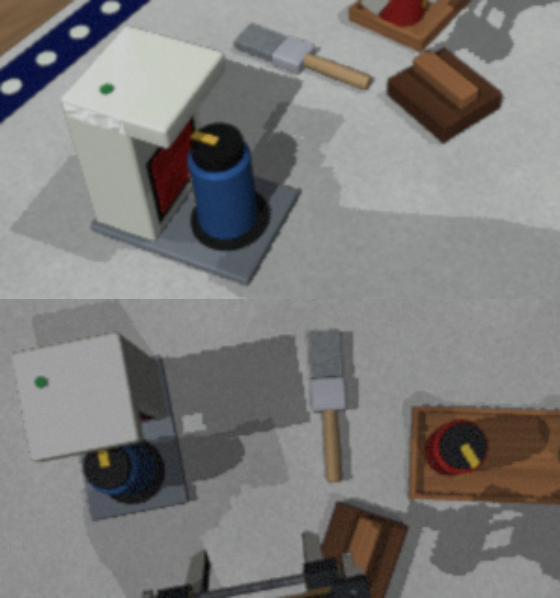

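The bottom view shows the jar upright and centred on the pad. Its stripe points straight at the window (fitted axis offset about 3 mm), and the other items are unmoved.

```bash
python3 -c "
from bench import finish_job; print(finish_job())"
```

```text
the job is handed in; nothing more can be done
None
```

The blue jar is standing upright on the scanner pad, about 3 mm off its centre by camera measurement, with its label facing the window; it is released, nothing else was disturbed, and the job was handed in at about 11 s (no verdict was shown).

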